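Switch the bench air selector to the blue outlet and start it

TASK

On the grey air selector box, push the orange tab round with a fingertip until it points squarely at the blue cap, and only then press the red button all the way in and let it come back out. Push the tab from one side without pinching it, do not lift or shift any of the coloured caps, leave the things around the box where they are, and finish with the tab still pointing at blue.

Things in the scene. Friction and masses are not known exactly. Their poses are not given: they have to be found in the camera images.
- unit: Grey selector box with aluminium top, screwed to the bench, 200 (x) x 210 (y) x 40 mm high, yaw up to 0.3 rad. Origin: centre of its underside; x points from the red button towards the caps, y left, z (up) is the rotor axis. Four ports, 88 mm from the axis at -1.25, -0.65, 0.65, 1.25 rad from x (anticlockwise seen from above), carry one coloured cap each; the order of colours varies.
- rotor_axis (a point): Point on the rotor's vertical axis at the height of the box's top panel (40 mm above the bench).
- selector (a joint): Angle (rad) of the black rotor (64 mm across, top 13 mm above the panel) that carries the tab. 0: tab along the box's x; grows anticlockwise seen from above; stops at -1.6 and 1.6; starts within 0.25 of 0. No clicks or spring: steady friction (about 0.08 N m, some 2 N at the tab), stays where left. It points at a cap at that cap's port angle, within 0.13 rad.
- tab_mid (a point): Middle of the orange tab, 42 mm from the rotor axis, 22 mm above the panel. The tab reaches from 28 to 56 mm from the axis, is 16 mm wide across, and its top is 39 mm above the panel (79 mm above the bench); x runs outwards along the tab. Between tab and caps 23 mm are free. It is split lengthwise by a white line into two halves (8 mm each); fingers pressing on both halves at once count as pinching.
- aim_point (a point): Point that turns with the rotor, 88 mm out from the axis straight along the tab: when the tab points at a cap it lies on the cap's centre.
- start_button (a joint): Travel (m) of the red spring push button: 0 out, 0.006 fully in (about 5 N); above 0.0045 counts as pressed in. Moves straight down.
- start_button_top (a point): Centre of the red button's top face (28 mm across), on the robot's side of the box, 72 mm from the rotor axis, 58 mm above the bench when out; its black collar (42 mm across) stands 11 mm lower.
- cap_blue: Blue plastic marker cap, 18 mm across, 18 mm high, standing loose on a port of the box, 88 mm from the rotor axis. Origin: centre of its underside (on the panel, 40 mm above the bench). This is the one to point at.
- cap_yellow: Yellow plastic marker cap, 18 mm across, 18 mm high, standing loose on a port of the box, 88 mm from the rotor axis. Origin: centre of its underside (on the panel, 40 mm above the bench). Not to be moved.
- cap_green: Green plastic marker cap, 18 mm across, 18 mm high, standing loose on a port of the box, 88 mm from the rotor axis. Origin: centre of its underside (on the panel, 40 mm above the bench). Not to be moved.
- cap_black: Black plastic marker cap, 18 mm across, 18 mm high, standing loose on a port of the box, 88 mm from the rotor axis. Origin: centre of its underside (on the panel, 40 mm above the bench). Not to be moved.
- solder_spool: Black spool of solder wire, 52 mm across, 25 mm high, loose behind the box; a bystander.
- bezel_cup: Turned grey steel cup, 56 mm across, 18 mm high, loose to the left of the box; a bystander.
- flux_bottle: White bottle with red screw cap, 55 x 55 x 104 mm, loose to the right of the box; a bystander.
- pliers: Blue-handled flat pliers, 146 x 42 x 12 mm, loose to the right of the box; a bystander.

How it is judged:
On the way, in this order (a step that is already met when the one before it is completed fails the run):
1. the tab points at the blue cap and stands still (horizontal distance between aim_point and cap_blue below 0.012 m and velocity of joint selector between -0.15 and 0.15 rad/s), for 0.2 s.
2. the red button is pressed in while the tab points at the blue cap (horizontal distance between aim_point and cap_blue below 0.012 m and value of joint start_button above 0.0045 m), for 0.05 s.
At the end, for the whole second after the job is handed in: The tab points at the blue cap (aim point within 12 mm of the cap's centre, about 0.13 rad) and is still, the red button has come back out (under 1.5 mm), all four caps stand upright within 8 mm of where they were, and the bystanders are within 20 mm of where they were (horizontal distance between aim_point and cap_blue below 0.012 m and value of joint start_button below 0.0015 m and velocity of joint selector between -0.05 and 0.05 rad/s and distance of each of cap_blue, cap_yellow, cap_green, cap_black from where it was at the start of the episode below 0.008 m and angle between each of cap_blue, cap_yellow, cap_green, cap_black's own z axis and vertical below 0.2 rad and distance of each of solder_spool, bezel_cup, flux_bottle, pliers from where it was at the start of the episode below 0.02 m); the robot touches nothing.
It fails at once if the red button is pushed in while the tab does not point at the blue cap (value of joint start_button above 0.003 m and not (horizontal distance between aim_point and cap_blue below 0.012 m)).
It fails at once if the tab is pinched: the fingers press on both halves at once (contact force between the fingers and selector_c2 above 2 N and contact force between the fingers and selector_c3 above 2 N).
It fails at once if a coloured cap is lifted, tipped or shifted by more than 8 mm (not (distance of each of cap_blue, cap_yellow, cap_green, cap_black from where it was at the start of the episode below 0.008 m and angle between each of cap_blue, cap_yellow, cap_green, cap_black's own z axis and vertical below 0.2 rad)).
It fails at once if a bystander is moved by more than 20 mm (not (distance of each of solder_spool, bezel_cup, flux_bottle, pliers from where it was at the start of the episode below 0.02 m)).
It also fails if it takes over 48 s, if anything falls off the work surface, if the arm or the gripper's body presses on something with over 40 N, if the wrist force passes 120 N, or if a joint passes its speed limit or range.

ROBOT

A 6-joint arm with a two-finger parallel gripper is mounted at the origin on the work surface; the furniture and walls round the work are solid. World frame = base frame: x ahead of the robot, y to its left, z up, the work surface at z = 0. Lengths are in m, angles in rad, forces in N, time in s.
With the tool pointing down it reaches from about 0.35 to 0.85 m from the base axis. Payload 8.1 kg.
Tool frame: the origin (TCP) lies between the finger pads; the fingertips stand 14 mm ahead of it and the grasp point (between the pads) lies 5 mm behind it; z points along the fingers, y is the line along which they close (so a half turn about z gives the same grasp; the last joint's range is limited). The gripper opens to 93 mm and grips with 3 to 60 N. Pads are 15 mm wide; open, the fingers measure 128 mm over their backs; the gripper's body (75 mm by 188 mm) begins 65 mm behind the grasp point.
Start: joints at [1.216, 0.13, 1.488, -0, 1.523, -0.085], TCP at [0.16, 0.578, 0.233] pointing down, gripper open.
Joint ranges: [-2.96, 2.96], [-0.89, 2.26], [0.02, 2.5], [-1.34, 4.48], [0, 2.73], [-2.66, 2.66]. Speed limits (rad/s): [2.39, 2.39, 2.79, 3.14, 3.14, 3.14].

INTERFACE

Orientations are given as a rotation vector (axis times angle).
In Python, from plant import robot gives the robot as it stands.
- The arm moves only by the tool arm_command, never from a script. Its argument "targets" is a list of rows, each an object of numbers: "x", "y", "z": the shift along the world's x, y, z in units of 500 mm (1.0 is 500 mm); "rx", "ry", "rz": the turn, a rotation vector about the world's x, y, z in units of 2 rad (1.0 is 2 rad); "claw": the closure in counts, from 0 (fully open) to 255 (shut). In form: [{"x": .., "y": .., "z": .., "rx": .., "ry": .., "rz": .., "claw": ..}, ...]. A call has 1 to 10 rows; each row is the pose to reach, as a shift and turn from the pose commanded when the call began; what a row does not reach only later rows make up. A row lasts 1/12 s, in which the tool goes at most 41.7 mm and 7.16 degrees, less where a joint would pass 70% of its speed; a pose out of reach is approached as far as the arm can. A call with a number of a shift or a turn outside -1 to 1 is refused whole. A call with a gripper value outside its range is refused whole. The fingers move at their own pace and stop on an object; "squeeze" is the grip in N (left out, the last holds). Time passes only in rows, so rows that repeat a pose let the fingers close. It gives the time, the measured TCP pose, the force, the opening and the grip force at its end, in the units of the state.
- robot.read_state(): the state, without advancing time (a new reading comes with each control period).
- robot.read_camera(name): name is "scene" or "top" or "wrist"; returns (picture, depth): 384x512x3 uint8, red, green, blue; 384x512 float32, m along the optical axis (not along the pixel's ray), 0 where there is no reading.
- robot.get_calibration(name): a dict with "intrinsics" (3x3 intrinsics, pixels), "origin" and "orientation" of the camera in the world. Camera axes: x right, y up, looking along -z (the intrinsics and any distortion apply to the point x, -y, -z); pixel columns grow to the right and rows downward; lengths in m; the calibration is good to about 2 mm. A picture is of the moment at which its call begins: read the wrist's pose just before it. get_calibration takes no time and is no camera call; for the wrist camera it gives the pose at the moment of the call.
- robot.close_job(): hands the job in; it is judged then, once.
The state is a dict: "t": time; "q": joint angles; "dq": joint speeds; "joint_torque": joint torques, N m; "tool_pos": TCP position; "orientation": TCP orientation; "force": force on the tool from outside, world axes, zero at the start; "wrist_torque": the same for the moment, N m; "opening": finger opening in m; "gripper_force": force on a finger pad.
Only numpy, scipy, OpenCV 4.12 (cv2) and the standard library are available. Lean on these libraries where they do the work, as an engineer would, in place of code of your own. Each camera call takes 0.05 s, during which the arm holds its last target. There are 200 camera calls.

## Working session

There is one attempt and no reset: what is moved stays moved. The work goes in short steps, Python scripts to look and compute and a tool call to move; the robot and the scene stay as the last step left them, time stands still between calls to the robot, and variables do not carry over. Pictures are saved under pics/ and viewed, at most 10 in all, crops included, and the job is handed in when it is done.

Besides the shell and the picture viewer there is one more tool, called by a JSON object that holds its "method" and its "body". arm_command: Moves the arm, as the interface text tells. Shifts and turns lie within -1 to 1; 1 stands for 500 mm of shift or 2 rad of turn. Its arguments: {"type":"object","properties":{"targets":{"type":"array","items":{"type":"object","properties":{"x":{"type":"number","minimum":-1,"maximum":1},"y":{"type":"number","minimum":-1,"maximum":1},"z":{"type":"number","minimum":-1,"maximum":1},"rx":{"type":"number","minimum":-1,"maximum":1},"ry":{"type":"number","minimum":-1,"maximum":1},"rz":{"type":"number","minimum":-1,"maximum":1},"claw":{"type":"number"}}}},"squeeze":{"type":"number"}},"required":["targets"]}

```bash
mkdir -p pics; cat > h.py <<'E'
import numpy as np, cv2
from plant import robot
def cal(n):
    c=robot.get_calibration(n); return np.array(c["intrinsics"]),np.array(c["origin"]),np.array(c["orientation"]),c
def ray(n,u,v,z,C=None):
    K,o,R,_=C or cal(n)
    if R.shape!=(3,3): R=cv2.Rodrigues(R)[0]
    d=np.linalg.inv(K)@np.array([u,v,1.]); d=R@np.array([d[0],-d[1],-d[2]])
    return o+d*(z-o[2])/d[2]
E
python3 - <<'E'
from h import *
print(robot.read_state()); print(cal("top")[3])
a,d=robot.read_camera("top"); np.savez("top.npz",a=a,d=d)
b,_=robot.read_camera("scene")
cv2.imwrite("pics/top.png",cv2.resize(a[:,:,::-1],(800,600)))
cv2.imwrite("pics/scene.png",b[:,:,::-1])
E
```

```text
{'t': 0.0, 'q': array([ 1.21562537e+00,  1.31175062e-01,  1.48929658e+00,  1.58441022e-06,
        1.52298990e+00, -8.54032215e-02]), 'dq': array([-4.90141973e-05, -1.46628592e-03,  5.13018123e-04, -1.00774499e-03,
       -1.63083623e-04, -4.78632120e-04]), 'joint_torque': array([-2.43001588e-03, -5.59820223e+01, -4.91764069e+01,  7.67360651e-02,
        3.49992164e-02, -2.25435488e-04]), 'tool_pos': array([0.15969163, 0.57778577, 0.23156962]), 'orientation': array([-4.22411224e-01, -3.11264993e+00,  2.86378496e-03]), 'force': array([0.63126853, 0.39149038, 0.13438755]), 'wrist_torque': array([ 0.00960924,  0.05398176, -0.01968949]), 'gripper_force': 0.0, 'opening': 0.09270800324205572}
{'intrinsics': array([[420.59789044,   0.        , 257.46347611],
       [  0.        , 420.59789044, 192.45632154],
       [  0.        ,   0.        ,   1.        ]]), 'origin': array([ 0.37878129, -0.03481237,  1.16425603]), 'orientation': array([ 0.16352736, -0.15767388, -1.55580525])}
```

View pics/top.png

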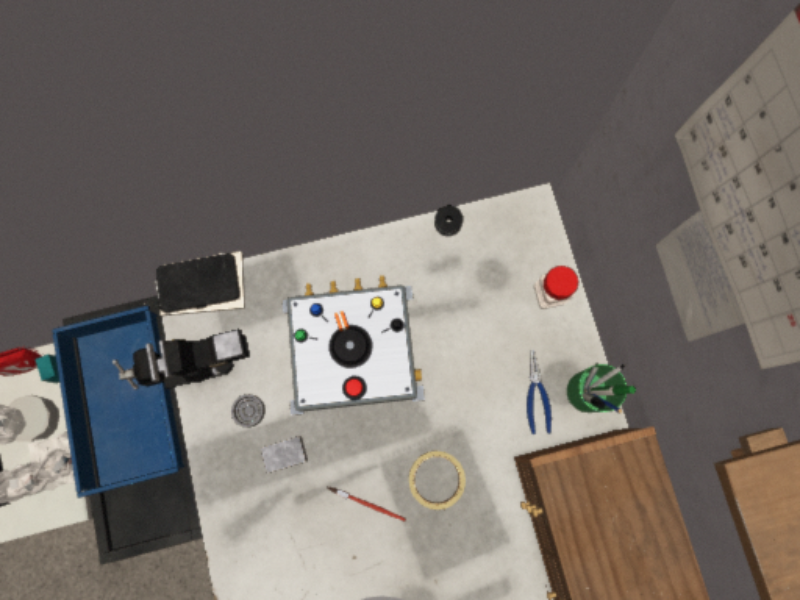

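View pics/scene.png

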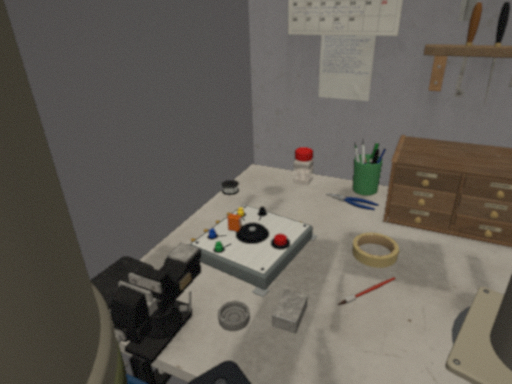

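The top view (800x600) shows blue at (316,310), green at (300,335), yellow at (377,302) and black at (397,325). The rotor is at (350,346), the tab at (342,320) and the red button at (354,388). Blue is therefore at the +0.65 port, and the tab needs to turn anticlockwise. Next I'll measure positions.

```bash
python3 - <<'E'
from h import *
a=np.load("top.npz")["a"]; hsv=cv2.cvtColor(a,cv2.COLOR_RGB2HSV).astype(int)
H,S,V=hsv[...,0],hsv[...,1],hsv[...,2]
roi=np.zeros(H.shape,bool); roi[182:262,186:268]=1
M={'blue':((H>100)&(H<130)&(S>120),.058),'green':((H>45)&(H<90)&(S>100),.058),'yellow':((H>20)&(H<35)&(S>120),.058),
'red':(((H<4)|(H>175))&(S>170),.058),'orange':((H>=4)&(H<18)&(S>120),.079)}
P={}
for k,(m,z) in M.items():
    n,l,s,c=cv2.connectedComponentsWithStats((m&roi).astype(np.uint8))
    for i in range(1,n):
        if s[i,4]>8:
            p=ray("top",*c[i],z); print(k,s[i],c[i].round(1),p.round(4))
            if k not in P or s[i,4]>P[k][1]: P[k]=(p,s[i,4])
m=(roi&(V<60)).astype(np.uint8)
n,l,s,c=cv2.connectedComponentsWithStats(m)
for i in range(1,n):
    if s[i,4]>20: print('dark',s[i],c[i].round(1),ray("top",*c[i],.053 if s[i,4]>200 else .058).round(4))
# fit unit pose from caps+button
ang={'blue':.65,'green':1.25,'yellow':-.65}
L=[[88*np.cos(v)/1e3,88*np.sin(v)/1e3] for v in ang.values()]+[[-.072,0]]
W=[P[k][0][:2] for k in list(ang)+['red']]
L=np.array(L);W=np.array(W);lc=L-L.mean(0);wc=W-W.mean(0)
th=np.arctan2((lc[:,0]*wc[:,1]-lc[:,1]*wc[:,0]).sum(),(lc*wc).sum())
R=np.array([[np.cos(th),-np.sin(th)],[np.sin(th),np.cos(th)]]);o=W.mean(0)-R@L.mean(0)
print("yaw",th,"axis",o,"res",(W-o-L@R.T)*1e3)
t=P['orange'][0][:2]-o;print("tab",np.hypot(*t),np.arctan2(t[1],t[0])-th)
E
```

```text
blue [199 195   7   7  37] [201.8 197.6] [0.593  0.1194 0.058 ]
green [189 211   7   7  36] [191.9 214. ] [0.5484 0.1442 0.058 ]
yellow [238 190   7   7  38] [240.9 193.4] [0.6057 0.0148 0.058 ]
red [221 243  11  11  98] [226.1 247.6] [0.4605 0.051  0.058 ]
orange [218 199   6  12  27] [220.3 204.8] [0.5703 0.0675 0.079 ]
orange [214 201   6  11  23] [216.5 206.2] [0.5664 0.0772 0.079 ]
dark [250 204   8   8  42] [253.9 207.6] [ 0.5672 -0.0204  0.058 ]
dark [211 209  27  26 491] [224.1 221.6] [0.5297 0.0585 0.053 ]
dark [220 242  14  14  41] [228.4 250.3] [0.4536 0.0448 0.058 ]
yaw 0.11656463109344511 axis [0.53052373 0.05882635] res [[-0.88638985 -0.48855805]
 [ 0.06119196 -0.83355725]
 [-0.64512633  0.73403585]
 [ 1.47032422  0.58807945]]
tab 0.04066626398905356 0.09784762866176522
```

```bash
python3 - <<'E'
from h import *
d=np.load("top.npz")["d"]; C=cal("top"); K,o,R,_=C; R=cv2.Rodrigues(R)[0]
v,u=np.mgrid[:384,:512]; p=np.stack([(u-K[0,2])/K[0,0]*d,-(v-K[1,2])/K[1,1]*d,-d],-1)@R.T+o
for n,(x0,x1,y0,y1) in {'machine':(205,250,85,160),'box':(185,225,182,262),'path':(240,384,100,260)}.items():
    q=p[x0:x1,y0:y1].reshape(-1,3); i=q[:,2].argmax(); print(n,q[i].round(3),np.percentile(q[:,2],99).round(3), q.min(0).round(2),q.max(0).round(2))
E
```

```text
machine [ 0.379 -0.035  1.164] 0.131 [ 0.38 -0.03 -0.09] [0.6  0.49 1.16]
box [ 0.379 -0.035  1.164] 0.078 [ 0.38 -0.04 -0.01] [0.64 0.19 1.16]
path [ 0.379 -0.035  1.164] 0.048 [-0.07 -0.04 -0.8 ] [0.49 0.66 1.16]
```

{"method": "arm_command", "body": {"targets": [{"z": 0.08, "claw": 255}, {"x": 0.06, "y": -0.08, "z": 0.14, "rz": -0.05, "claw": 255}, {"x": 0.12, "y": -0.15, "z": 0.14, "rz": -0.1, "claw": 255}, {"x": 0.18, "y": -0.22, "z": 0.14, "rz": -0.15, "claw": 255}, {"x": 0.23, "y": -0.29, "z": 0.14, "rz": -0.2, "claw": 255}, {"x": 0.28, "y": -0.36, "z": 0.14, "rz": -0.25, "claw": 255}, {"x": 0.33, "y": -0.43, "z": 0.14, "rz": -0.3, "claw": 255}, {"x": 0.38, "y": -0.5, "z": 0.14, "rz": -0.35, "claw": 255}, {"x": 0.43, "y": -0.56, "z": 0.14, "rz": -0.4, "claw": 255}], "squeeze": 10}}

```text
schema error: expected keys x, y, z, rx, ry, rz, claw
```

{"method": "arm_command", "body": {"targets": [{"x": 0, "y": 0, "z": 0.07, "rx": 0, "ry": 0, "rz": 0, "claw": 255}, {"x": 0.06, "y": -0.07, "z": 0.1, "rx": 0, "ry": 0, "rz": -0.05, "claw": 255}, {"x": 0.11, "y": -0.14, "z": 0.1, "rx": 0, "ry": 0, "rz": -0.1, "claw": 255}, {"x": 0.16, "y": -0.2, "z": 0.1, "rx": 0, "ry": 0, "rz": -0.15, "claw": 255}, {"x": 0.21, "y": -0.26, "z": 0.1, "rx": 0, "ry": 0, "rz": -0.2, "claw": 255}, {"x": 0.26, "y": -0.32, "z": 0.1, "rx": 0, "ry": 0, "rz": -0.25, "claw": 255}, {"x": 0.31, "y": -0.38, "z": 0.1, "rx": 0, "ry": 0, "rz": -0.3, "claw": 255}, {"x": 0.36, "y": -0.44, "z": 0.1, "rx": 0, "ry": 0, "rz": -0.35, "claw": 255}, {"x": 0.41, "y": -0.5, "z": 0.1, "rx": 0, "ry": 0, "rz": -0.4, "claw": 255}, {"x": 0.46, "y": -0.56, "z": 0.1, "rx": 0, "ry": 0, "rz": -0.45, "claw": 255}], "squeeze": 10}}

```text
t: 0.93
tool_pos: [0.3905, 0.2965, 0.2824]
orientation: [-1.741, -2.615, 0.0]
force: [1.2, 0.6, 0.5]
opening: 0.0309
gripper_force: 0.0
```

{"method": "arm_command", "body": {"targets": [{"x": 0.05, "y": -0.065, "z": 0, "rx": 0, "ry": 0, "rz": -0.025, "claw": 255}, {"x": 0.1, "y": -0.13, "z": 0, "rx": 0, "ry": 0, "rz": -0.025, "claw": 255}, {"x": 0.15, "y": -0.195, "z": 0, "rx": 0, "ry": 0, "rz": -0.025, "claw": 255}, {"x": 0.2, "y": -0.26, "z": 0, "rx": 0, "ry": 0, "rz": -0.025, "claw": 255}, {"x": 0.25, "y": -0.325, "z": -0.03, "rx": 0, "ry": 0, "rz": -0.025, "claw": 255}, {"x": 0.3, "y": -0.39, "z": -0.06, "rx": 0, "ry": 0, "rz": -0.025, "claw": 255}, {"x": 0.34, "y": -0.45, "z": -0.12, "rx": 0, "ry": 0, "rz": -0.025, "claw": 255}, {"x": 0.38, "y": -0.5, "z": -0.18, "rx": 0, "ry": 0, "rz": -0.025, "claw": 255}, {"x": 0.38, "y": -0.5, "z": -0.24, "rx": 0, "ry": 0, "rz": -0.025, "claw": 255}, {"x": 0.38, "y": -0.5, "z": -0.24, "rx": 0, "ry": 0, "rz": -0.025, "claw": 255}]}}

```text
t: 1.77
tool_pos: [0.576, 0.0458, 0.1537]
orientation: [-1.798, -2.564, 0.012]
force: [-1.6, 0.4, -2.5]
opening: 0.0006
gripper_force: 0.0
```

```bash
python3 - <<'E'
from h import *
s=robot.read_state(); print(s['tool_pos'],s['orientation'],s['opening'],cv2.Rodrigues(s['orientation'])[0][:,1:].round(3))
C=cal("wrist"); np.save("wc.npy",np.array([C[0].tolist(),C[1].tolist(),C[2].tolist()],dtype=object),allow_pickle=True)
a,_=robot.read_camera("wrist"); b,_=robot.read_camera("top"); np.savez("w1.npz",a=a)
b=cv2.resize(b[170:278,170:314],(512,384))
cv2.imwrite("pics/w1.png",np.hstack([cv2.resize(a,(400,300)),cv2.resize(b,(400,300))])[:,:,::-1])
E
```

```text
[0.57603634 0.04579846 0.15366063] [-1.79789611 -2.56404168  0.01176285] 0.0006114502321616682 [[ 0.94  -0.012]
 [ 0.341 -0.   ]
 [-0.012 -1.   ]]
```

View pics/w1.png

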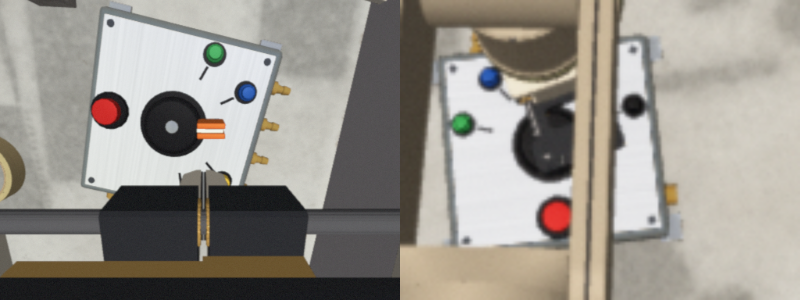

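The left half (wrist view) shows the closed fingers at (203,180), the tab at (210,129), the rotor hub at (172,127), blue at (245,92) and the red button at (108,112). The view is clear, so I'll refine the measurement from it.

```bash
cat > w.py <<'E'
from h import *
def wrist(save=None):
    C=cal("wrist"); s=robot.read_state(); a,_=robot.read_camera("wrist")
    if save: cv2.imwrite(save,a[:,:,::-1])
    hsv=cv2.cvtColor(a,cv2.COLOR_RGB2HSV).astype(int); H,S,V=hsv[...,0],hsv[...,1],hsv[...,2]
    M={'blue':((H>105)&(H<130)&(S>150),.058),'green':((H>45)&(H<90)&(S>150),.058),'red':(((H<3)|(H>176))&(S>180),.058),'orange':((H>=4)&(H<18)&(S>150),.079)}
    P={}
    for k,(m,z) in M.items():
        m=m.astype(np.uint8); m[250:]=0
        m=cv2.morphologyEx(m,cv2.MORPH_CLOSE,np.ones((9,9)))
        n,l,st,c=cv2.connectedComponentsWithStats(m)
        if n<2: continue
        i=1+st[1:,4].argmax(); r=cv2.minAreaRect(np.argwhere(l==i)[:,::-1].astype(np.float32))
        P[k]=ray("wrist",*c[i],z,C)[:2]; print(k,st[i],P[k].round(4))
        if k=='orange':
            b=cv2.boxPoints(r); B=np.array([ray("wrist",*q,z,C)[:2] for q in b]); print("tab corners",B.round(4).tolist())
    print("tcp",s['tool_pos'].round(4),s['orientation'].round(3),s['force'].round(1),"t",s['t'])
    return P
E
python3 - <<'E'
from w import *
P=wrist()
L=np.array([[88*np.cos(.65),88*np.sin(.65)],[88*np.cos(1.25),88*np.sin(1.25)],[-72,0]])/1e3;W=np.array([P[k] for k in('blue','green','red')])
lc=L-L.mean(0);wc=W-W.mean(0);th=np.arctan2((lc[:,0]*wc[:,1]-lc[:,1]*wc[:,0]).sum(),(lc*wc).sum())
R=np.array([[np.cos(th),-np.sin(th)],[np.sin(th),np.cos(th)]]);o=W.mean(0)-R@L.mean(0)
print(th,o,(W-o-L@R.T)*1e3); t=P['orange']-o; print(np.hypot(*t),np.arctan2(t[1],t[0]),np.arctan2(t[1],t[0])-th)
E
```

```text
blue [300 110  21  21 362] [0.5946 0.12  ]
green [261  63  20  20 141] [0.5517 0.1414]
red [117 127  36  33 940] [0.4634 0.0521]
orange [248 153  35  25 797] [0.571  0.0752]
tab corners [[0.5559, 0.0797], [0.5806, 0.0888], [0.5875, 0.071], [0.5622, 0.0618]]
tcp [0.5782 0.0482 0.1608] [-1.798 -2.571  0.004] [-0.2  1.5  1.1] t 1.8667
0.11133133823927112 [0.53310466 0.05824646] [[-2.16485876  1.07346315]
 [ 0.29225795 -2.96537691]
 [ 1.87260082  1.89191375]]
0.041527651677732445 0.41998188356712873 0.30865054532785763
```

{"method": "arm_command", "body": {"targets": [{"x": 0, "y": 0, "z": -0.06, "rx": 0, "ry": 0, "rz": 0, "claw": 255}, {"x": 0, "y": 0, "z": -0.1, "rx": 0, "ry": 0, "rz": 0, "claw": 255}, {"x": 0, "y": 0, "z": -0.13, "rx": 0, "ry": 0, "rz": 0, "claw": 255}, {"x": 0, "y": 0, "z": -0.15, "rx": 0, "ry": 0, "rz": 0, "claw": 255}, {"x": 0, "y": 0, "z": -0.16, "rx": 0, "ry": 0, "rz": 0, "claw": 255}, {"x": 0, "y": 0, "z": -0.16, "rx": 0, "ry": 0, "rz": 0, "claw": 255}, {"x": 0, "y": 0, "z": -0.16, "rx": 0, "ry": 0, "rz": 0, "claw": 255}]}}

```text
t: 2.5
tool_pos: [0.5809, 0.0487, 0.0844]
orientation: [1.798, 2.574, 0.002]
force: [1.5, -0.2, 0.6]
opening: 0.0004
gripper_force: 0.0
```

```bash
python3 -c "
from w import *
wrist('pics/w2.png')"
```

```text
blue [309 108  31  30 735] [0.5937 0.1201]
green [255  37  29  34 330] [0.5511 0.1415]
red [  52  132   54   47 1959] [0.4645 0.053 ]
orange [ 236  167   52   40 1848] [0.5708 0.0762]
tab corners [[0.5546, 0.082], [0.5799, 0.0913], [0.5878, 0.0712], [0.5617, 0.0616]]
tcp [0.5809 0.0487 0.0844] [1.798e+00 2.574e+00 2.000e-03] [ 1.5 -0.2  0.6] t 2.5
```

View pics/w2.png

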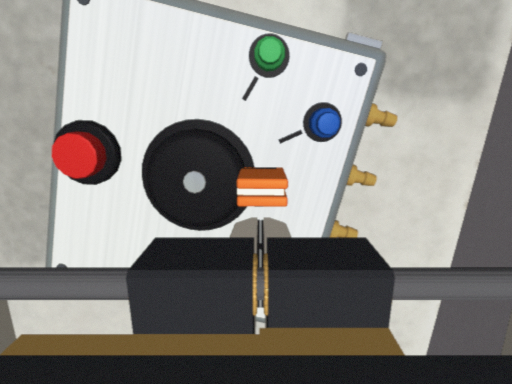

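Fingertips at (262,225) sit on the near side of the tab (262,187), with clearance and square to it. Next I'll push the tab round in an arc.

{"method": "arm_command", "body": {"targets": [{"x": 0.001, "y": 0.005, "z": -0.008, "rx": 0, "ry": 0, "rz": 0, "claw": 255}, {"x": 0.001, "y": 0.01, "z": -0.008, "rx": 0, "ry": 0, "rz": 0, "claw": 255}, {"x": 0.001, "y": 0.02, "z": -0.008, "rx": 0, "ry": 0, "rz": 0.03, "claw": 255}, {"x": 0, "y": 0.03, "z": -0.008, "rx": 0, "ry": 0, "rz": 0.06, "claw": 255}, {"x": -0.001, "y": 0.037, "z": -0.008, "rx": 0, "ry": 0, "rz": 0.09, "claw": 255}, {"x": -0.003, "y": 0.044, "z": -0.008, "rx": 0, "ry": 0, "rz": 0.12, "claw": 255}, {"x": -0.005, "y": 0.051, "z": -0.008, "rx": 0, "ry": 0, "rz": 0.15, "claw": 255}, {"x": -0.007, "y": 0.055, "z": -0.008, "rx": 0, "ry": 0, "rz": 0.17, "claw": 255}, {"x": -0.009, "y": 0.06, "z": -0.008, "rx": 0, "ry": 0, "rz": 0.19, "claw": 255}, {"x": -0.009, "y": 0.06, "z": -0.008, "rx": 0, "ry": 0, "rz": 0.19, "claw": 255}]}}

```text
t: 3.38
tool_pos: [0.5757, 0.0784, 0.079]
orientation: [1.277, 2.869, -0.0]
force: [1.3, -1.4, -1.6]
opening: 0.0003
gripper_force: 1.0
```

```bash
python3 -c "
from w import *
wrist('pics/w3.png')"
```

```text
blue [314 180  31  29 693] [0.5916 0.1211]
green [291 101  30  29 323] [0.5482 0.1433]
red [  57  110   56   49 2133] [0.4636 0.0536]
orange [ 229  181   53   45 2017] [0.5586 0.0928]
tab corners [[0.5412, 0.0904], [0.5593, 0.1101], [0.576, 0.0951], [0.5574, 0.0746]]
tcp [0.5757 0.0784 0.079 ] [ 1.277  2.869 -0.   ] [ 1.3 -1.4 -1.6] t 3.3833
```

View pics/w3.png

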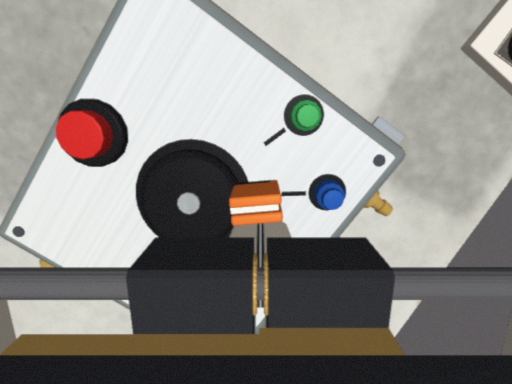

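The tab is now at (256,205), with its white line running from (231,211) to (281,207). The blue cap top is at (332,199) and the hub at (189,203). I'll compute the precise angles.

```bash
cat > ang.py <<'E'
from h import *
def ang(save=None,cr=20):
    C=cal("wrist"); a,_=robot.read_camera("wrist")
    if save: cv2.imwrite(save,a[:,:,::-1])
    hsv=cv2.cvtColor(a,cv2.COLOR_RGB2HSV).astype(int);H,S,V=hsv[...,0],hsv[...,1],hsv[...,2]
    om=((H>=4)&(H<18)&(S>150)).astype(np.uint8); om[250:]=0
    cl=cv2.morphologyEx(om,cv2.MORPH_CLOSE,np.ones((11,11)))
    n,l,st,c=cv2.connectedComponentsWithStats(cl); i=1+st[1:,4].argmax()
    w=(l==i)&(S<90)&(V>150); v,u=np.nonzero(w)
    p=np.array([ray("wrist",x,y,.079,C)[:2] for x,y in zip(u,v)])
    d=cv2.fitLine(p.astype(np.float32),cv2.DIST_L2,0,.01,.01).ravel()
    t=np.arctan2(d[1],d[0]); t=t if d[0]>0 else t+np.pi
    # hub: grey spot inside black rotor near image: cap centre from full bright-blue top
    bl=((H>105)&(H<130)&(S>150)); ub=np.nonzero(bl[:250])
    vm=V*bl; thr=np.percentile(vm[:250][bl[:250]],60); bt=np.argwhere((vm>=thr)[:250])
    B=ray("wrist",*bt.mean(0)[::-1],.058,C)[:2]
    X0,X1=st[i,0]-90,st[i,0]-15; Y0,Y1=st[i,1]-40,st[i,1]+70
    hm=np.zeros(H.shape,np.uint8); hm[Y0:Y1,X0:X1]=((V>110)&(S<60))[Y0:Y1,X0:X1]
    n,l,s2,c=cv2.connectedComponentsWithStats(hm)
    for k in range(1,n):
        if 120<s2[k,4]<1200 and abs(s2[k,2]-s2[k,3])<6:
            Hb=ray("wrist",*c[k],.053,C)[:2]; q=B-Hb; m=p.mean(0)-Hb
            print("hub",c[k].round(),Hb.round(4),"blue r,ang",np.hypot(*q).round(4),np.arctan2(q[1],q[0]).round(3),"tab mid r,ang",np.hypot(*m).round(4),np.arctan2(m[1],m[0]).round(3))
    print("white n",len(p),p.mean(0).round(4),"line ang",round(t,3),"blue",B.round(4)); s=robot.read_state(); print(s['t'],s['tool_pos'],s['force'])
E
python3 -c "
from ang import *
ang()"
```

```text
hub [149. 150.] [0.4953 0.0694] blue r,ang 0.1126 0.472 tab mid r,ang 0.0684 0.31
hub [188. 203.] [0.5329 0.059 ] blue r,ang 0.0879 0.777 tab mid r,ang 0.0417 0.849
white n 305 [0.5605 0.0903] line ang 0.824 blue [0.5956 0.1207]
3.4833 [0.57574474 0.07830672 0.07896611] [ 1.43524577 -0.83823005  0.08930011]
```

{"method": "arm_command", "body": {"targets": [{"x": 0.007, "y": -0.007, "z": 0, "rx": 0, "ry": 0, "rz": 0, "claw": 255}, {"x": 0.013, "y": -0.015, "z": 0, "rx": 0, "ry": 0, "rz": 0, "claw": 255}, {"x": 0.013, "y": -0.015, "z": 0.05, "rx": 0, "ry": 0, "rz": 0, "claw": 255}, {"x": 0.013, "y": -0.015, "z": 0.1, "rx": 0, "ry": 0, "rz": 0, "claw": 255}, {"x": 0, "y": 0, "z": 0.15, "rx": 0, "ry": 0, "rz": 0, "claw": 255}, {"x": -0.05, "y": 0, "z": 0.15, "rx": 0, "ry": 0, "rz": 0, "claw": 255}, {"x": -0.1, "y": -0.02, "z": 0.15, "rx": 0, "ry": 0, "rz": 0, "claw": 255}, {"x": -0.14, "y": -0.03, "z": 0.15, "rx": 0, "ry": 0, "rz": 0, "claw": 255}, {"x": -0.14, "y": -0.03, "z": 0.15, "rx": 0, "ry": 0, "rz": 0, "claw": 255}, {"x": -0.14, "y": -0.03, "z": 0.15, "rx": 0, "ry": 0, "rz": 0, "claw": 255}]}}

```text
t: 4.32
tool_pos: [0.5052, 0.0629, 0.1539]
orientation: [1.282, 2.868, 0.001]
force: [0.9, -0.4, 0.1]
opening: 0.0005
gripper_force: 0.0
```

```bash
python3 -c "
from ang import *
ang('pics/w4.png')
a,_=robot.read_camera('top'); b=cv2.imread('pics/w4.png'); a=cv2.resize(a[170:278,170:314],(400,300))[:,:,::-1]
cv2.imwrite('pics/w4c.png',np.hstack([cv2.resize(b,(400,300)),a]))"
```

```text
white n 141 [0.5597 0.0895] line ang 0.812 blue [0.5941 0.1213]
4.3667 [0.50595717 0.06310611 0.15408811] [ 0.63286164 -0.00881192 -0.10245923]
```

View pics/w4c.png

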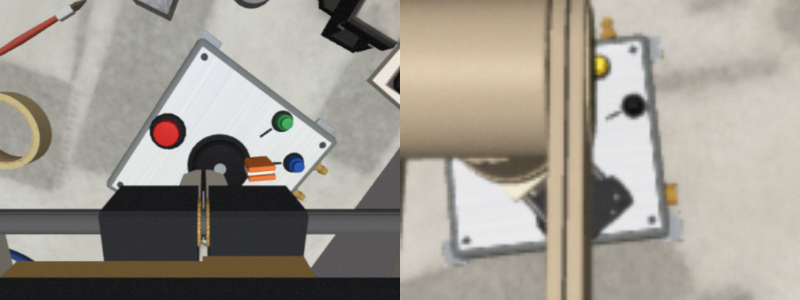

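The tab is at about 0.82 rad against blue at 0.78, an aim error of roughly 4 mm, so it is pointing at blue. The left half shows the tab at (262,170) in line with blue at (293,163), and the red button at (167,131). Next I'll go above the button.

{"method": "arm_command", "body": {"targets": [{"x": -0.05, "y": -0.014, "z": 0, "rx": 0, "ry": 0, "rz": 0, "claw": 255}, {"x": -0.09, "y": -0.024, "z": -0.03, "rx": 0, "ry": 0, "rz": 0, "claw": 255}, {"x": -0.09, "y": -0.024, "z": -0.08, "rx": 0, "ry": 0, "rz": 0, "claw": 255}, {"x": -0.09, "y": -0.024, "z": -0.12, "rx": 0, "ry": 0, "rz": 0, "claw": 255}, {"x": -0.09, "y": -0.024, "z": -0.14, "rx": 0, "ry": 0, "rz": 0, "claw": 255}, {"x": -0.09, "y": -0.024, "z": -0.146, "rx": 0, "ry": 0, "rz": 0, "claw": 255}, {"x": -0.09, "y": -0.024, "z": -0.146, "rx": 0, "ry": 0, "rz": 0, "claw": 255}, {"x": -0.09, "y": -0.024, "z": -0.146, "rx": 0, "ry": 0, "rz": 0, "claw": 255}]}}

```text
t: 5.08
tool_pos: [0.4614, 0.0514, 0.0816]
orientation: [1.28, 2.868, 0.001]
force: [-0.0, 0.6, 0.3]
opening: 0.0007
gripper_force: 0.0
```

```bash
python3 -c "
from w import *
wrist('pics/w5.png')"
```

```text
blue [343 232   1   1   1] [0.5022 0.0825]
green [442 189  38  29 797] [0.5422 0.1429]
red [239 201  43  44 619] [0.4553 0.0574]
orange [  0  24  74  52 842] [0.3164 0.0516]
tab corners [[0.3059, 0.0342], [0.3232, 0.0732], [0.3284, 0.0708], [0.311, 0.0314]]
tcp [0.4614 0.0514 0.0816] [1.280e+00 2.868e+00 1.000e-03] [-0.   0.6  0.3] t 5.0833
```

View pics/w5.png

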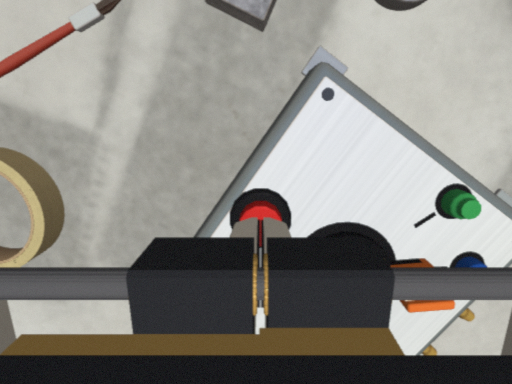

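The fingertips are centred over the red button at (260,210). I'll press it, then retract.

{"method": "arm_command", "body": {"targets": [{"x": 0, "y": 0, "z": -0.012, "rx": 0, "ry": 0, "rz": 0, "claw": 255}, {"x": 0, "y": 0, "z": -0.02, "rx": 0, "ry": 0, "rz": 0, "claw": 255}, {"x": 0, "y": 0, "z": -0.026, "rx": 0, "ry": 0, "rz": 0, "claw": 255}, {"x": 0, "y": 0, "z": -0.03, "rx": 0, "ry": 0, "rz": 0, "claw": 255}, {"x": 0, "y": 0, "z": -0.034, "rx": 0, "ry": 0, "rz": 0, "claw": 255}, {"x": 0, "y": 0, "z": -0.034, "rx": 0, "ry": 0, "rz": 0, "claw": 255}, {"x": 0, "y": 0, "z": -0.034, "rx": 0, "ry": 0, "rz": 0, "claw": 255}]}}

```text
t: 5.72
tool_pos: [0.4613, 0.0513, 0.0658]
orientation: [1.28, 2.868, 0.001]
force: [-7.8, -0.4, 20.1]
opening: 0.0007
gripper_force: 10.5
```

The force is 20 N at tip height 51.8 mm, so the button is bottomed out. Retracting.

{"method": "arm_command", "body": {"targets": [{"x": 0, "y": 0, "z": 0.02, "rx": 0, "ry": 0, "rz": 0, "claw": 255}, {"x": 0, "y": 0, "z": 0.08, "rx": 0, "ry": 0, "rz": 0, "claw": 255}, {"x": 0, "y": 0, "z": 0.15, "rx": 0, "ry": 0, "rz": 0, "claw": 255}, {"x": 0, "y": -0.05, "z": 0.22, "rx": 0, "ry": 0, "rz": 0, "claw": 255}, {"x": 0, "y": -0.12, "z": 0.26, "rx": 0, "ry": 0, "rz": 0, "claw": 255}, {"x": 0, "y": -0.2, "z": 0.28, "rx": 0, "ry": 0, "rz": 0, "claw": 255}, {"x": 0, "y": -0.28, "z": 0.3, "rx": 0, "ry": 0, "rz": 0, "claw": 255}, {"x": 0, "y": -0.28, "z": 0.3, "rx": 0, "ry": 0, "rz": 0, "claw": 255}, {"x": 0, "y": -0.28, "z": 0.3, "rx": 0, "ry": 0, "rz": 0, "claw": 255}, {"x": 0, "y": -0.28, "z": 0.3, "rx": 0, "ry": 0, "rz": 0, "claw": 255}]}}

```text
t: 6.55
tool_pos: [0.46, -0.0884, 0.213]
orientation: [-1.282, -2.867, -0.001]
force: [0.2, -0.1, 0.2]
opening: 0.0005
gripper_force: 0.0
```

```bash
python3 -c "
from w import *
P=wrist('pics/w6.png')
o=np.array([.532,.0588])
for k in('blue','orange'): q=P[k]-o; print(k,np.arctan2(q[1],q[0]))"
```

```text
blue [484 107  28  18 345] [0.591 0.116]
green [475  55  26  19 346] [0.5455 0.1386]
red [342  60  31  31 703] [0.4607 0.0492]
orange [439 106  49  19 788] [0.5554 0.0845]
tab corners [[0.5333, 0.0735], [0.565, 0.1044], [0.578, 0.0954], [0.5459, 0.064]]
tcp [ 0.46   -0.0884  0.213 ] [-1.282e+00 -2.867e+00 -1.000e-03] [ 0.2 -0.1  0.2] t 6.55
blue 0.7701989383629448
orange 0.8321157793009597
```

View pics/w6.png

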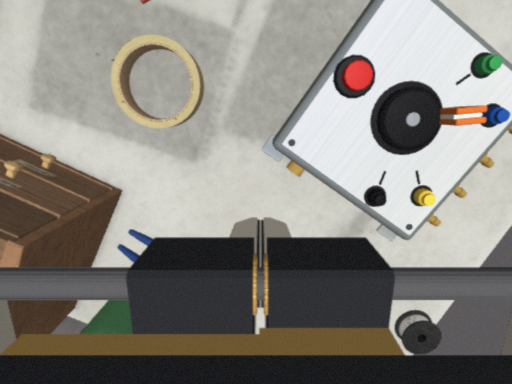

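The tab at (463,116) is in line with blue at (498,116) and the hub at (413,119). All four caps are upright, the red button at (355,76) is out, and the arm touches nothing. Handing in.

```bash
python3 -c "
from plant import robot
print(robot.close_job())"
```

```text
the job is handed in; nothing more can be done
None
```

I pushed the tab to point at the blue cap (about 0.05 rad off, tolerance 0.13), then pressed the red button fully in and let it come back out, and handed the job in at about 6.6 s; the hand-in returned no verdict.

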